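# Stop test on the jar roller mixer

## Task

Before the marbling class, test the mushroom stop of the jar roller mixer: press it fully down until it latches and let go of it for a moment, to see that it stays down by itself. Then reset it by turning its cap clockwise while it is down (do not pull it up), and let go so that it springs fully back up. Leave the speed dial, the jars and the tools around it as they are.

Things in the scene. Friction and masses are not known exactly. Their poses are not given: they have to be found in the camera images.
- mixer: Jar roller mixer, grey, fixed, 180 mm along its x, 300 mm along its y. Origin: centre of its underside, on the table; -x is its front, roughly facing the robot. Right end (y -150 to -30 mm): control block 70 mm high, carrying the mushroom stop at x -35, y -95 mm and a low dial behind. Left: two rollers with a jar on them (top 134 mm high) and an end plate 88 mm high.
- mushroom: Cap of the mushroom stop: black, round, axis upright, diameter 56 mm, 26 mm tall (straight rim 3 to 18 mm up, crown nearly flat over the middle 40 mm). Origin: centre of its underside, 26 mm above the control panel when up (96 mm above the table), 16 mm when latched. Below it a collar, 38 mm in diameter, 14 mm high. The panel is clear for 70 mm towards the dial and the jar.
- stop_top (a point): Centre of the mushroom's crown, 122 mm above the table when up and 112 mm when latched down.
- stop (a joint): How far the mushroom is pressed, m: 0 up, 0.010 fully down. It takes about 5 N; past half way it snaps down and stays there (latched). It is sprung up when unlatched.
- stop_turn (a joint): Turn of the mushroom's cap, rad, clockwise seen from above: 0 at rest, 1.0 at its stop; a weak spring returns it to 0. Turning the latched cap raises it by about 10 mm per rad; at about 0.55 rad it unlatches, and springs up as soon as it is free to rise.
- dial_mark (a point): End of the white mark on the mixer's speed dial (black, 34 mm in diameter, 14 mm high), 14 mm from the dial's axis. The dial stands about 93 mm behind the mushroom on the same panel and may be set anywhere.
- rolling_jar: Closed paint jar lying on the rollers, 68 mm in diameter, 110 mm long. Origin at its middle, y along it.
- pink_jar: Closed paint jar standing on the table, pink, 66 mm in diameter, 95 mm high. Origin: centre of its underside.
- blue_jar: Closed paint jar standing on the table, blue, 66 mm in diameter, 95 mm high. Origin: centre of its underside.
- cup: Light green cup standing on the table, 76 mm wide, 100 mm high. Origin: centre of its underside.
- awl_a: Marbling awl lying on the table, brown wooden handle 105 mm long and a 85 mm needle along its x; 18 mm wide. Origin at the handle's end by the needle.
- awl_b: A second marbling awl, darker handle, same sizes.
- comb: Marbling comb lying on the table: wooden bar 170 mm along its y, 30 mm wide, 14 mm thick, with a row of pins to its x.

How it is judged:
On the way, in this order (a step that is already met when the one before it is completed fails the run):
1. the mushroom is latched down (at least 8 mm) with nothing of the robot touching it, for 0.3 s (value of joint stop above 0.008 m and contact force between each of the fingers, the arm and mushroom below 0.1 N), for 0.3 s.
2. the cap is turned clockwise by 0.25 rad or more while it is still down (more than 3.5 mm) (value of joint stop_turn above 0.25 rad and value of joint stop above 0.0035 m).
At the end, for the whole second after the job is handed in: The mushroom is fully up again (pressed by less than 2 mm) and its cap has returned to rest (within 0.15 rad), after having been latched and turned; the speed dial's mark is within 6 mm and every jar, cup and tool within 30 mm of where it started (value of joint stop below 0.002 m and value of joint stop_turn below 0.15 rad); the robot touches nothing.
It fails at once if the speed dial is turned (its mark moves by more than 6 mm) (distance of dial_mark from where it was at the start of the episode above 0.006 m).
It fails at once if a jar, the cup, an awl or the comb is moved by more than 30 mm (distance of any of rolling_jar, pink_jar, blue_jar, cup, awl_a, awl_b, comb from where it was at the start of the episode above 0.03 m).
It also fails if it takes over 40 s, if anything falls off the work surface, if the arm or the gripper's body presses on something with over 40 N, if the wrist force passes 120 N, or if a joint passes its speed limit or range.

## Robot

A 6-joint arm with a two-finger parallel gripper is mounted at the origin on the work surface. World frame = base frame: x ahead of the robot, y to its left, z up, the work surface at z = 0. Lengths are in m, angles in rad, forces in N, time in s.
With the tool pointing down it reaches from about 0.425 to 1.125 m from the base axis. Payload 14.9 kg.
Tool frame: the origin (TCP) lies at the very end of the fingers, on their centre line; the grasp point (between the pads) lies robot.grip_point_offset behind it (robot.grip_point_offset is the distance from the TCP to the grasp point, in m); z points along the fingers, y is the line along which they close (so a half turn about z gives the same grasp; the last joint's range is limited). The gripper opens to 91 mm and grips with 3 to 60 N. Pads are 32 mm wide; open, the fingers measure 118 mm over their backs; the gripper's body (76 mm by 178 mm) begins 60 mm behind the grasp point.
Start: joints at [-1.214, 0.379, 1.734, -0, 1.028, -0.033], TCP at [0.266, -0.648, 0.214] pointing down, gripper open.
Joint ranges: [-2.77, 2.77], [-0.74, 2.19], [0, 2.66], [-1.06, 4.2], [0.31, 2.87], [-3.08, 3.08]. Speed limits (rad/s): [1.89, 1.89, 2.39, 3.14, 3.14, 3.14].

## Interface

Orientations are given as a 3x3 rotation matrix whose columns are the frame's x, y, z axes.
In Python, from bench import robot, snapshot, get_calibration gives the robot as it stands. The module is installed in compiled form; this text tells all that it offers.
- The arm moves only by the tool drive_tool, never from a script. Its arguments are lists of equal length, an entry for each row: "rotation": the turn, a rotation vector about the world's x, y, z each as a share of 0.15 rad, from -1 to 1, a list of three; "travel": the shift along the world's x, y, z each as a share of 30 mm, from -1 to 1, a list of three; "gripper": the opening, from 0 (shut) to 1 (fully open). In form: {"rotation": [[ax, ay, az], ...], "travel": [[tx, ty, tz], ...], "gripper": [gripper, ...]}. A call has 1 to 20 rows; each row shifts and turns the commanded pose from where the row before left it; what a row does not reach is not made up. A row lasts 1/10 s, in which the tool goes at most 50 mm and 8.59 degrees, less where a joint would pass 70% of its speed; a pose out of reach is approached as far as the arm can. A call with a number of a shift or a turn outside -1 to 1 is refused whole. A call with a gripper value outside its range is refused whole. The fingers move at their own pace and stop on an object; the grip force is fixed at half the most. Time passes only in rows, so rows that do not move let the fingers close. It gives the time, the measured TCP pose, the force, the opening and the grip force at its end, in the units of the state.
- robot.observe(): the state, without advancing time (a new reading comes with each control period).
- snapshot(name): name is "scene" or "top"; returns (picture, depth): 480x640x3 uint8, red, green, blue; 480x640 float32, m along the optical axis (not along the pixel's ray), 0 where there is no reading.
- get_calibration(name): a dict with "K" (3x3 intrinsics, pixels), "dist" ([k1, k2, p1, p2, k3] as OpenCV has them; the pictures are not rectified), "R" (3x3) and "t" (3): a world point X has camera coordinates R X + t. Camera axes: x right, y down, z forward; pixel columns grow to the right and rows downward; lengths in m; the calibration is good to about 2 mm. A picture is of the moment at which its call begins. get_calibration takes no time and is no camera call.
- robot.finish_job(): hands the job in; it is judged then, once.
The state is a dict: "time": time; "q": joint angles; "joint_vel": joint speeds; "tau": joint torques, N m; "position": TCP position; "eef_rot": TCP orientation; "wrist_force": force on the tool from outside, world axes, zero at the start; "torque": the same for the moment, N m; "opening": opening from 0.0 (shut) to 1.0 (fully open); "grip_force": force on a finger pad.
Only numpy, scipy, OpenCV 4.12 (cv2) and the standard library are available. Lean on these libraries where they do the work, as an engineer would, in place of code of your own. Each camera call takes 0.05 s, during which the arm holds its last target. There are 200 camera calls.

## Working session

There is one attempt and no reset: what is moved stays moved. The work goes in short steps, Python scripts to look and compute and a tool call to move; the robot and the scene stay as the last step left them, time stands still between calls to the robot, and variables do not carry over. Pictures are saved under pics/ and viewed, at most 10 in all, crops included, and the job is handed in when it is done.

Besides the shell and the picture viewer there is one more tool, called after "Request:" by a JSON object that holds its "method" and its "body". drive_tool: Moves the arm, as the interface text tells. Shift numbers are shares of 30 mm and turn numbers shares of 0.15 rad, none past 1 either way. Its arguments: {"type":"object","properties":{"rotation":{"type":"array"},"travel":{"type":"array"},"gripper":{"type":"array"}},"required":["rotation","travel","gripper"]}

```bash
mkdir -p pics; cat > h.py <<'E'
import numpy as np, cv2
from bench import robot, snapshot, get_calibration
def world(name, depth):
    c=get_calibration(name); K=np.array(c["K"]);R=np.array(c["R"]);t=np.array(c["t"])
    v,u=np.mgrid[:480,:640]
    n=cv2.undistortPoints(np.stack([u,v],-1).reshape(-1,1,2).astype(np.float64),K,np.array(c["dist"])).reshape(480,640,2)
    P=np.dstack([n*depth[...,None],depth])
    W=(P-t)@R; W[depth<=0]=np.nan
    return W
E
python3 - <<'E'
from h import *
s=robot.observe(); print(s["time"],s["position"],s["eef_rot"],s["opening"],robot.grip_point_offset)
for n in("scene","top"):
    p,d=snapshot(n); cv2.imwrite(f"pics/{n}0.png",p[...,::-1]); np.save(n+"_d.npy",d); np.save(n+"_p.npy",p)
    W=world(n,d); z=W[...,2]; m=(z>.118)&(z<.126)&(p.max(-1)<80)
    print(n,m.sum(), np.nanmedian(W[m],0) if m.any() else 0)
E
```

```text
0.0 [ 0.26586607 -0.64712699  0.21330502] [[ 9.24961224e-01  3.80061280e-01 -3.96837361e-04]
 [ 3.80061487e-01 -9.24960697e-01  9.87463805e-04]
 [ 8.23779602e-06 -1.06418833e-03 -9.99999434e-01]] 1.0013094175392916 0.0188
scene 994 [0.0697889  0.0760313  0.12223301]
top 916 [0.52801827 0.08235887 0.12174363]
```

View pics/top0.png

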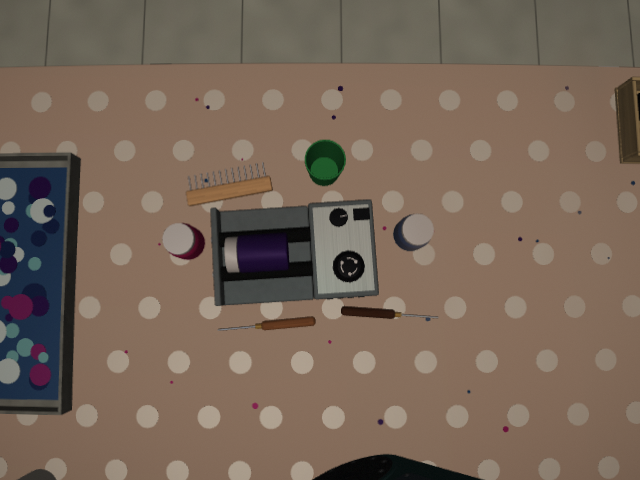

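View pics/scene0.png

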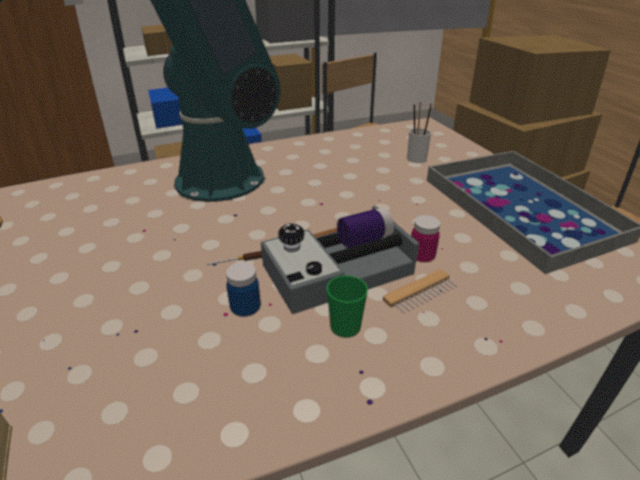

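The top view shows the mushroom at (349,266), the dial at (339,217), the rolling jar at (260,254), the blue jar at (415,232), and the dark awl below the mixer. Next I'll measure the cap and the mixer's yaw.

```bash
python3 - <<'E'
from h import *
Ws={n:world(n,np.load(n+"_d.npy")) for n in("top","scene")}
ps={n:np.load(n+"_p.npy") for n in Ws}
W=Ws["top"];z=W[...,2]
for n,(u,v) in dict(mush=(349,266),dial=(339,217),blue=(415,232),roll=(265,254),cup=(325,160)).items(): print(n,W[v,u].round(4))
c0=W[266,349,:2]
for n in Ws:
    X=Ws[n]; m=(X[...,2]>.105)&(X[...,2]<.135)&(np.hypot(*(X[...,:2]-c0).transpose(2,0,1))<.045)
    q=X[m]; (c,r)=cv2.minEnclosingCircle(q[:,:2].astype(np.float32)); print(n,m.sum(),c,r,np.median(q[:,2]),q[:,:2].mean(0))
m=(abs(z-.07)<.006)&(np.hypot(W[...,0]-c0[0],W[...,1]-c0[1])<.15)
r=cv2.minAreaRect(W[m][:,:2].astype(np.float32)); print(r, cv2.boxPoints(r))
E
```

```text
mush [0.5245 0.0639 0.1204]
dial [0.6162 0.0793 0.0853]
blue [ 0.5875 -0.0583  0.0947]
roll [0.5446 0.2104 0.1359]
cup [0.7421 0.1028 0.005 ]
top 797 (0.5255135893821716, 0.06456126272678375) 0.02896120958030224 0.12051642959851648 [0.52515451 0.0652435 ]
scene 443 (0.5269110202789307, 0.06477534025907516) 0.0288151353597641 0.1202235997140116 [0.53558635 0.06209755]
((0.560775876045227, 0.06804247200489044), (0.18036095798015594, 0.2946275472640991), 3.7109415531158447) [[ 0.4612499   0.20921063]
 [ 0.48031908 -0.08479917]
 [ 0.66030186 -0.07312569]
 [ 0.64123267  0.22088411]]
```

Request:
{"method": "drive_tool", "body": {"rotation": [[0,0,0],[0,0,0],[0,0,0],[0,0,0],[0,0,0],[0,0,0],[0,0,0],[0,0,0],[0,0,0],[0,0,0],[0,0,0],[0,0,0],[0,0,0],[0,0,0],[0,0,0],[0,0,0],[0,0,0],[0,0,0],[0,0,0],[0,0,0]], "travel": [[0.35,0.95,0],[0.35,0.95,0],[0.35,0.95,0],[0.35,0.95,0],[0.35,0.95,0],[0.35,0.95,0],[0.35,0.95,0],[0.35,0.95,0],[0.35,0.95,0],[0.35,0.95,0],[0.35,0.95,0],[0.35,0.95,0],[0.35,0.95,0],[0.35,0.95,0],[0.35,0.95,0],[0.35,0.95,0],[0.35,0.95,0],[0.35,0.95,0],[0.35,0.95,0],[0,0,0]], "gripper": [0,0,0,0,0,0,0,0,0,0,0,0,0,0,0,0,0,0,0,0]}}

```text
time: 2.1
position: [0.466, -0.1037, 0.2138]
eef_rot: [[0.924, 0.382, -0.0], [0.382, -0.924, 0.0], [0.0, -0.0, -1.0]]
wrist_force: [0.7, 0.2, -0.2]
opening: 0.005
grip_force: 0.0
```

Request:
{"method": "drive_tool", "body": {"rotation": [[0,0,0],[0,0,0],[0,0,0],[0,0,0],[0,0,0],[0,0,0],[0,0,0],[0,0,0],[0,0,0],[0,0,0],[0,0,0],[0,0,0],[0,0,0]], "travel": [[0.333,0.94,0],[0.333,0.94,0],[0.333,0.94,0],[0.333,0.94,0],[0.333,0.94,0],[0.333,0.94,0],[0,0,0],[0,0,-0.7],[0,0,-0.7],[0,0,-0.7],[0,0,-0.7],[0,0,0],[0,0,0]], "gripper": [0,0,0,0,0,0,0,0,0,0,0,0,0]}}

```text
time: 3.4
position: [0.5253, 0.0626, 0.1302]
eef_rot: [[0.925, 0.38, -0.001], [0.38, -0.925, -0.0], [-0.001, -0.0, -1.0]]
wrist_force: [-0.2, -0.8, -0.4]
opening: 0.004
grip_force: 0.0
```

```bash
python3 - <<'E'
from h import *
p,d=snapshot("scene"); cv2.imwrite("pics/s1.png",cv2.resize(p[190:310,220:380,::-1],None,fx=5,fy=5))
E
```

```text
(no output)
```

View pics/s1.png

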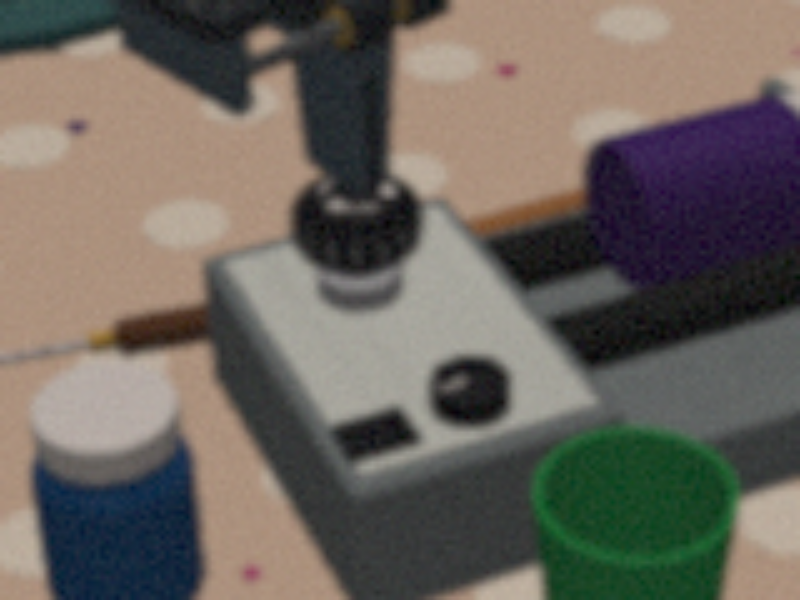

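The shut fingers are centred just above the cap, at (358,190) in the crop. Pressing now.

Request:
{"method": "drive_tool", "body": {"rotation": [[0,0,0],[0,0,0],[0,0,0],[0,0,0],[0,0,0],[0,0,0],[0,0,0]], "travel": [[0,0.05,-0.1],[0,0,-0.1],[0,0,-0.1],[0,0,-0.1],[0,0,-0.1],[0,0,-0.1],[0,0,0]], "gripper": [0,0,0,0,0,0,0]}}

```text
time: 4.15
position: [0.5257, 0.0648, 0.112]
eef_rot: [[0.925, 0.38, 0.0], [0.38, -0.925, 0.0], [0.0, 0.0, -1.0]]
wrist_force: [-0.6, 0.6, 3.8]
opening: 0.006
grip_force: 1.8
```

Request:
{"method": "drive_tool", "body": {"rotation": [[0,0,0],[0,0,0]], "travel": [[0,0,-0.05],[0,0,0]], "gripper": [0,0]}}

```text
time: 4.35
position: [0.5261, 0.0648, 0.1116]
eef_rot: [[0.925, 0.38, 0.001], [0.38, -0.925, 0.0], [0.001, 0.0, -1.0]]
wrist_force: [-7.2, -0.7, 24.0]
opening: 0.003
grip_force: 11.7
```

Request:
{"method": "drive_tool", "body": {"rotation": [[0,0,0],[0,0,0],[0,0,0],[0,0,0],[0,0,0],[0,0,0],[0,0,0],[0,0,0],[0,0,0],[0,0,0]], "travel": [[0,0,0.3],[0,0,0.8],[0,0,0.8],[0,0,0],[0,0,0],[0,0,0],[0,0,0],[0,0,0],[0,0,0],[0,0,0]], "gripper": [0,0,0,1,1,1,1,1,1,1]}}

```text
time: 5.35
position: [0.5253, 0.0647, 0.1672]
eef_rot: [[0.925, 0.38, -0.0], [0.38, -0.925, -0.0], [-0.0, -0.0, -1.0]]
wrist_force: [0.6, 0.4, 0.1]
opening: 0.588
grip_force: 0.0
```

```bash
python3 - <<'E'
from h import *
p,d=snapshot("scene"); cv2.imwrite("pics/s2.png",cv2.resize(p[190:310,220:380,::-1],None,fx=5,fy=5))
X=world("scene",d); m=(X[...,2]>.095)&(X[...,2]<.135)&(np.hypot(X[...,0]-.526,X[...,1]-.065)<.018)
print(m.sum(),np.median(X[m][:,2]))
E
```

```text
128 0.113730944308992
```

View pics/s2.png

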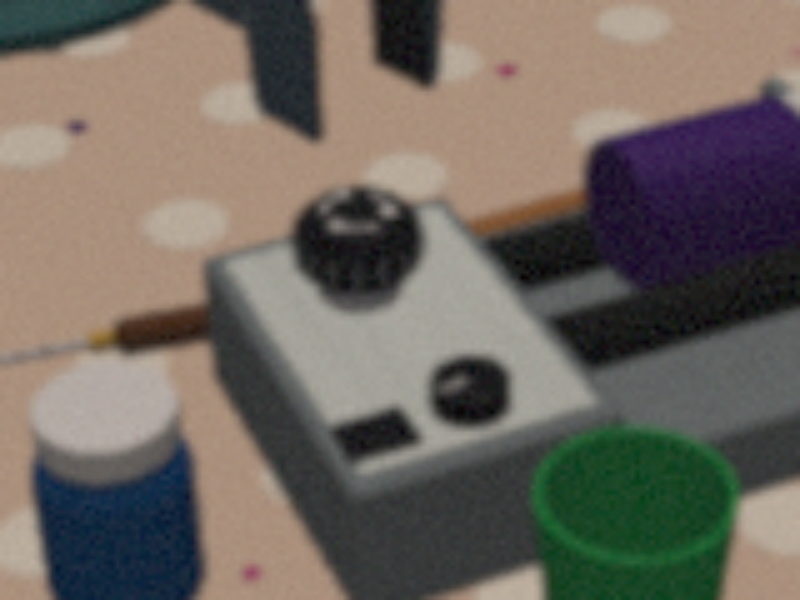

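The cap sits low at (358,240) with the collar nearly hidden, so it's latched and stays down by itself. Next I'll open fully and lower the fingers around the rim.

Request:
{"method": "drive_tool", "body": {"rotation": [[0,0,0],[0,0,0],[0,0,0],[0,0,0],[0,0,0],[0,0,0],[0,0,0],[0,0,0],[0,0,0],[0,0,0],[0,0,0],[0,0,0]], "travel": [[0.03,0,0],[0,0,0],[0,0,0],[0,0,0],[0,0,0],[0,0,0],[0,0,-0.7],[0,0,-0.7],[0,0,-0.7],[0,0,-0.5],[0,0,-0.23],[0,0,0]], "gripper": [1,1,1,1,1,1,1,1,1,1,1,1]}}

```text
time: 6.6
position: [0.526, 0.0647, 0.0819]
eef_rot: [[0.925, 0.38, -0.001], [0.38, -0.925, -0.0], [-0.001, -0.0, -1.0]]
wrist_force: [-0.3, -0.5, 0.2]
opening: 1.0
grip_force: 0.0
```

Request:
{"method": "drive_tool", "body": {"rotation": [[0,0,0],[0,0,0],[0,0,0],[0,0,0],[0,0,0],[0,0,0],[0,0,0],[0,0,0]], "travel": [[0,0,0],[0,0,0],[0,0,0],[0,0,0],[0,0,0],[0,0,0],[0,0,0],[0,0,0]], "gripper": [0.55,0.55,0.55,0.55,0.55,0.55,0.55,0.55]}}

```text
time: 7.4
position: [0.5262, 0.0654, 0.0829]
eef_rot: [[0.925, 0.38, -0.0], [0.38, -0.925, 0.001], [0.0, -0.001, -1.0]]
wrist_force: [-3.6, 8.0, 7.5]
opening: 0.605
grip_force: 30.0
```

Request:
{"method": "drive_tool", "body": {"rotation": [[0,0,-0.5],[0,0,-0.5],[0,0,-0.5],[0,0,-0.5],[0,0,-0.5],[0,0,0]], "travel": [[0,0,0.01],[0,0,0.02],[0,0,0.02],[0,0,0.02],[0,0,0.02],[0,0,0]], "gripper": [0.5,0.5,0.5,0.5,0.5,0.5]}}

```text
time: 8.0
position: [0.5262, 0.0652, 0.0854]
eef_rot: [[1.0, 0.012, -0.0], [0.012, -1.0, 0.001], [-0.0, -0.001, -1.0]]
wrist_force: [-2.3, 7.2, 3.7]
opening: 0.604
grip_force: 30.0
```

Request:
{"method": "drive_tool", "body": {"rotation": [[0,0,-0.5],[0,0,-0.5],[0,0,-0.5],[0,0,-0.5],[0,0,-0.5],[0,0,0]], "travel": [[0,0,0.025],[0,0,0.025],[0,0,0.025],[0,0,0.025],[0,0,0.025],[0,0,0]], "gripper": [0.5,0.5,0.5,0.5,0.5,0.5]}}

```text
time: 8.6
position: [0.5262, 0.0651, 0.0893]
eef_rot: [[0.935, -0.355, -0.0], [-0.355, -0.935, 0.001], [-0.001, -0.0, -1.0]]
wrist_force: [-3.4, 5.1, 4.7]
opening: 0.604
grip_force: 30.0
```

```bash
python3 - <<'E'
from h import *
print(robot.observe()["torque"])
p,d=snapshot("scene"); cv2.imwrite("pics/s3.png",cv2.resize(p[190:310,220:380,::-1],None,fx=5,fy=5))
E
```

```text
[0.97007833 0.52853402 0.03344474]
```

View pics/s3.png

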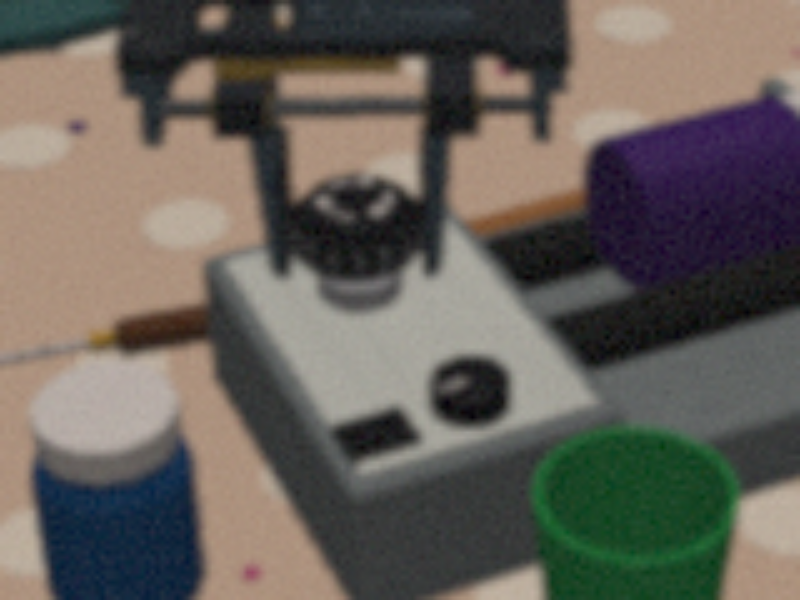

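The cap has turned and risen, with the collar visible at (358,290). Now I'll let go and retreat upward.

Request:
{"method": "drive_tool", "body": {"rotation": [[0,0,0],[0,0,0],[0,0,0],[0,0,0],[0,0,0],[0,0,0],[0,0,0],[0,0,0],[0,0,0],[0,0,0],[0,0,0],[0,0,0],[0,0,0],[0,0,0],[0,0,0],[0,0,0]], "travel": [[0,0,0],[0,0,0],[0,0,0],[0,0,0],[0,0,0],[0,0,0],[0,0,0],[0,0,0],[0,0,0.4],[0,0,0.7],[0,0,0.7],[0,0,0.7],[0,0,0.7],[0,0,0.5],[0,0,0],[0,0,0]], "gripper": [1,1,1,1,1,1,1,1,1,1,1,1,1,1,1,1]}}

```text
time: 10.25
position: [0.5262, 0.0647, 0.1999]
eef_rot: [[0.936, -0.352, 0.0], [-0.352, -0.936, 0.0], [0.0, -0.0, -1.0]]
wrist_force: [-0.5, 0.3, -0.1]
opening: 0.999
grip_force: 0.0
```

```bash
python3 - <<'E'
from h import *
p,d=snapshot("scene"); cv2.imwrite("pics/s4.png",cv2.resize(p[190:310,220:380,::-1],None,fx=5,fy=5))
X=world("scene",d); m=(X[...,2]>.095)&(X[...,2]<.135)&(np.hypot(X[...,0]-.526,X[...,1]-.065)<.018)
print(m.sum(),np.median(X[m][:,2]))
E
```

```text
132 0.12384142224415662
```

View pics/s4.png

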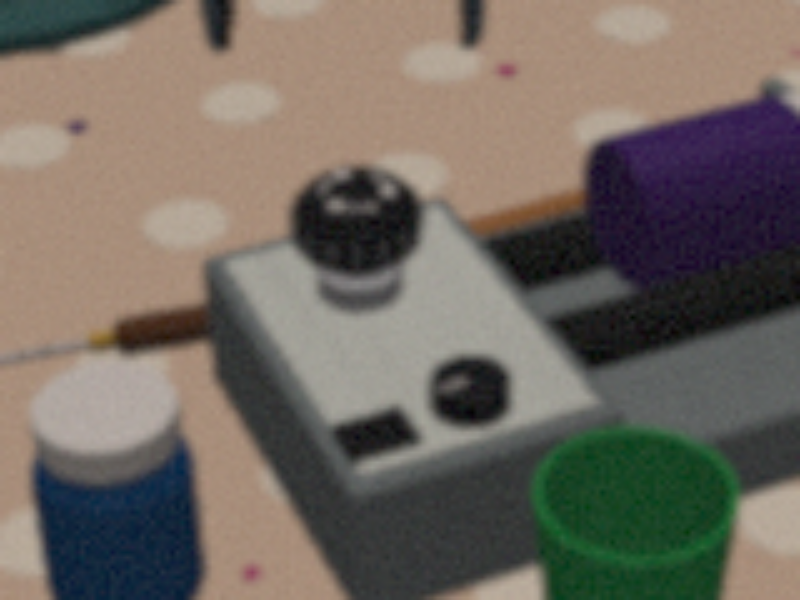

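The cap is fully up: crown 10 mm higher than when latched, at (358,215) in the crop, with its marks back as they were. The dial and the things around it haven't moved, and the gripper is clear.

```bash
python3 -c "
from bench import robot
print(robot.finish_job())"
```

```text
the job is handed in; nothing more can be done
None
```

The mushroom stop was pressed, stayed latched on its own, was reset by a clockwise turn and is fully up again; the dial, jars and tools in view looked undisturbed, and the job was handed in at about 10 s (no verdict returned).

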